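# Ring spanner back into its foam cut-out through a short-opening drawer

### The arm

A 6-joint arm with a two-finger parallel gripper is mounted at the origin on the work surface. World frame = base frame: x ahead of the robot, y to its left, z up, the work surface at z = 0. Lengths are in mm, angles in degrees, forces in N, time in s.
With the tool pointing down it reaches from about 275 to 875 mm from the base axis. Payload 12.5 kg.
Tool frame: the origin (TCP) lies on the mounting face of the last link; the fingertips stand 173 mm ahead of it and the grasp point (between the pads) lies 155 mm ahead of it; y points along the fingers, x is the direction in which the jaws open and shut, and the axes are right-handed (so a half turn about y gives the same grasp; the last joint's range is limited). The gripper opens to 85 mm and grips with 20 to 120 N. Pads are 22 mm wide; open, the fingers measure 114 mm over their backs; the gripper's body (76 mm by 85 mm) begins 54 mm behind the grasp point. The pads swing forward as they close: fully open they stand 13 mm farther back than shut.
Start: joints at [59.725, 20.094, 94.641, -0, 65.266, -4.847], TCP at [236.125, 496.72, 404.69] pointing down, gripper open.
Joint ranges: [-157.81, 157.81], [-45, 120.19], [0.68, 151.7], [-89.99, 269.99], [4.06, 180], [-164.3, 164.3]. Speed limits (degrees/s): [127.2, 127.2, 159.86, 180, 180, 180].

### API

Orientations are given as [roll, pitch, yaw] about the fixed x, y, z axes, in that order (R = Rz(yaw) Ry(pitch) Rx(roll)).
In Python, from plant import manip, imaging, boxes_of, masks_of gives the robot as it stands. The module is installed in compiled form; this text tells all that it offers.
- The arm moves only by the tool send_rows, never from a script. Its argument "series" is one flat list of numbers, 6 for each row, row after row: the shift along the world's x, y, z scaled (see below), then the turn, a rotation vector about the world's x, y, z scaled (see below). A call has exactly 10 rows; each row shifts and turns the pose as measured when the row begins; what a row does not reach is not made up. The controller multiplies each number of a shift by 500 mm and each number of a turn by pi/4 rad. A row lasts 1/10 s, in which the tool goes at most 50 mm and 8.59 degrees, less where a joint would pass 70% of its speed; a pose out of reach is approached as far as the arm can. A call with a number of a shift or a turn outside -1 to 1 is refused whole. A call with a gripper value outside its range is refused whole. "gripper" is the gripper command: -1 is shut, 1 is fully open, values between are in proportion, set as the call begins (left out, the last holds). The fingers move at their own pace and stop on an object; "grip_force" is the grip in N (left out, the last holds). Time passes only in rows, so rows that do not move let the fingers close, or fill a call up. It gives the time, the measured TCP pose, the force and the opening at its end, in the units of the state.
- manip.read_state(): the state, without advancing time (a new reading comes with each control period).
- imaging.snapshot(name): name is "scene" or "top" or "wrist"; returns a dict with "frame" (384x512x3 uint8, red, green, blue), "intrinsics" (3x3 intrinsics, pixels), "k1" (the pictures are not rectified: a ray, as slopes to the right and down, at radius r is drawn at 1 + k1 r^2 times it, then the intrinsics apply), "cam_to_world" (4x4, takes a point from camera to world coordinates). Camera axes: x right, y down, z forward; pixel columns grow to the right and rows downward; lengths in mm; the calibration is good to about 2 mm. A picture is of the moment at which its call begins. There is no depth.
- manip.sign_off(): hands the job in, once; it reports no verdict.
Trained networks look in a picture, given as the dict that the camera call returned (one of the last four; its "shot" number tells which), for a name from the list of things; names that differ only in an ending like _2 or _b are one class to them, and where a whole thing is asked for, a point or a joint stands for the part that bears it (a point fixed in the world has none). Each returns a list of dicts, best first, with "confidence" (0 to 1); they miss things now and then, are a little off and sometimes report something else, mostly with a low value. They report only what shows in the picture. A call takes as long as a camera call. They do not tell look-alikes from the thing itself.
- boxes_of(thing, picture): "pixel" ([column, row] in pixels, amid what is visible of it).
- masks_of(thing, picture): "pixels" (384x512 bool, what is visible of it) and "pixel" ([column, row] in pixels, amid what is visible of it).
The state is a dict: "clock": time; "joint_pos": joint angles; "joint_vel": joint speeds; "tau": joint torques, N m; "ee_pos": TCP position; "tcp_rot": TCP orientation; "contact_force": force on the tool from outside, world axes, zero at the start; "ft_torque": the same for the moment, N m; "finger_gap": finger opening in mm.
Only numpy, scipy, OpenCV 4.12 (cv2) and the standard library are available. Lean on these libraries where they do the work, as an engineer would, in place of code of your own. Each camera call takes 0.05 s, during which the arm holds its last target. There are 200 camera calls.

### The job

Put the ring spanner from the bench away in its own cut-out in the foam of the tool chest's top drawer: pull the drawer out to its stop, nose the handle in under the chest's top, lay the spanner down flat in the foam, then shut the drawer fully without slamming it. Leave the open-jaw spanner, the two cans and the tape roll where they are.

Things in the scene. Friction and masses are not known exactly. Their poses are not given: they have to be found in the camera images.
- chest: Low dark-green steel tool chest fixed on the bench, 300 mm deep (x), 360 wide (y), 185 high; two drawers one above the other, only the upper one works. Origin: centre of its underside; x points from its front to its back, z up. Front face: the plane x = -150 mm. Its top slab (158 to 185 mm above the bench) covers the drawer space right up to the front face.
- top_edge (a point): Fixed point on the chest: middle of the lower front edge of the top slab, 158 mm above the bench, under which the spanner's handle must pass. Axes as the chest's. Seen from above, the drawer's opening runs from here to the inner side of the drawer's front panel.
- drawer (a joint): Travel of the upper drawer in m: 0 shut, 0.15 fully out (hard stop; its rear 100 mm then stays under the chest's top). Starts part open (0.055 to 0.11), opens along the chest's -x, stays where it is left, takes about 4 N to move, more if fast. The value is also the gap between the chest's front face and the inner side of the drawer's front panel.
- drawer_lip (a point): On the drawer: middle of the top edge of its front panel, 152 mm above the bench, halfway through the panel's 14 mm thickness. Axes as the chest's. The panel is 348 mm wide, 62 mm tall, with a pull lip 10 mm proud of its outer side along the top 12 mm. Inside, the drawer is about 248 mm deep and 316 wide; the foam's top lies 22 mm below this point.
- pocket (a point): On the drawer: point on the floor of the ring spanner's cut-out where the spanner's origin lies when put away; axes as the chest's, and the spanner's then agree with them (ring to the drawer's front, tail to its back). 112 mm above the bench, 92 mm behind the front panel's inner side, 78 mm to the -y side of the drawer's middle. Foam and floor are firm; cut-outs are 18 mm deep.
- head_end (a point): On the drawer: middle of the front end of the ring spanner's cut-out, at the foam's top, 130 mm above the bench, 82.5 mm in front of pocket. The head pocket is 67 mm wide with cut front corners; the handle slot is 31 mm wide and ends 117.5 mm behind pocket (2.5 mm clearance all round); finger notches 90 mm wide cross it from 24 mm in front of to 24 mm behind pocket.
- other_pocket (a point): On the drawer: floor of the other empty cut-out, on the +y side, for the open-jaw spanner: shorter and narrower (head 53 mm wide, handle 27 mm), with a tongue of foam between the jaws. The ring spanner does not fit it. Both cut-outs look alike but for their outline.
- ring_spanner: Heavy plain steel ring spanner, about 0.45 kg, 195 mm long, 20 mm thick, flat on the bench: ring 62 mm outside, 36 inside, centred at x = -49 mm; straight handle 26 mm wide with a round tail (19 mm thick for x under 10 mm). Origin: underside, handle's centre line, 80 mm from the ring's outer end, 115 mm from the tail's end, near its balance point; x from ring to tail, z up.
- open_spanner: Bystander: plain steel open-jaw spanner, 165 mm long, up to 16 mm thick, forked head 48 mm wide, handle 22 mm wide, flat on the bench. Origin on its underside 80 mm from the jaw tips; x points to the tail.
- spray_can: Bystander: white spray can with a black cap, 65 mm diameter, 190 mm tall. Origin: centre of its underside.
- filler_tin: Bystander: metal tin of filler, 100 mm diameter, 105 mm tall. Origin: centre of its underside.
- tape_roll: Bystander: roll of blue masking tape lying flat, 104 mm diameter, 36 mm high. Origin: centre of its underside.
Mind the look-alikes: they are no part of the job. What is shaped like the ring_spanner but orange or yellow is not meant.

How it is judged (in metres and radians):
On the way, in this order (a step that is already met when the one before it is completed fails the run):
1. the drawer is pulled out to its stop (within 8 mm) (value of joint drawer above 0.142 m), for 0.1 s.
2. the ring spanner lies flat in its cut-out (x of ring_spanner in the frame of pocket between -0.006 and 0.006 m and y of ring_spanner in the frame of pocket between -0.006 and 0.006 m and z of ring_spanner in the frame of pocket below 0.004 m and angle between the z axis of ring_spanner and the z axis of pocket, either way round below 0.06 rad), for 0.2 s.
At the end, for the whole second after the job is handed in: The ring spanner lies at rest in its own cut-out (within 6 mm along and across, not more than 4 mm above the pocket floor, flat within 3.4 degrees) and the drawer is shut to within 7 mm (all of step 2 and value of joint drawer below 0.007 m and linear speed of ring_spanner below 0.02 m/s); the robot touches nothing.
It fails at once if the drawer is slammed (shut faster than 0.5 m/s) (velocity of joint drawer below -0.5 m/s).
It fails at once if the open-jaw spanner is moved more than 30 mm (distance of open_spanner from where it was at the start of the episode above 0.03 m).
It fails at once if the spray can is moved more than 30 mm (distance of spray_can from where it was at the start of the episode above 0.03 m).
It fails at once if the filler tin is moved more than 30 mm (distance of filler_tin from where it was at the start of the episode above 0.03 m).
It fails at once if the tape roll is moved more than 30 mm (distance of tape_roll from where it was at the start of the episode above 0.03 m).
It also fails if it takes over 64 s, if anything falls off the work surface, if the arm or the gripper's body presses on something with over 40 N, if the wrist force passes 120 N, or if a joint passes its speed limit or range.

## Working session

There is one attempt and no reset: what is moved stays moved. The work goes in short steps, Python scripts to look and compute and a tool call to move; the robot and the scene stay as the last step left them, time stands still between calls to the robot, and variables do not carry over. Pictures are saved under pics/ and viewed, about 8 in all and at most 12, crops included, and the job is handed in when it is done.

Besides the shell and the picture viewer there is one more tool, called after "Request:" as a command line: name --argument value ..., lists and objects as JSON in quotes. send_rows: Moves the arm, as the interface text tells. Its arguments: {"type":"object","properties":{"series":{"type":"array"},"gripper":{"type":"number"},"grip_force":{"type":"number"}},"required":["series"]}

```bash
mkdir -p pics; cat > h.py <<'E'
import numpy as np, cv2
from plant import manip, imaging, boxes_of, masks_of
def px2w(p, s, z):
    """pixels (N,2) -> world points on plane z"""
    K=np.array(s["intrinsics"]);T=np.array(s["cam_to_world"]);p=np.atleast_2d(np.array(p,float))
    d=np.c_[(p[:,0]-K[0,2])/K[0,0],(p[:,1]-K[1,2])/K[1,1]];u=d.copy()
    for _ in range(20): u=d/(1+s["k1"]*(u**2).sum(1,keepdims=True))
    r=np.c_[u,np.ones(len(u))]@T[:3,:3].T;o=T[:3,3]
    return o+r*((z-o[2])/r[:,2])[:,None]
def w2px(P,s):
    K=np.array(s["intrinsics"]);T=np.array(s["cam_to_world"]);P=np.atleast_2d(np.array(P,float))
    c=(P-T[:3,3])@T[:3,:3];u=c[:,:2]/c[:,2:]
    u=u*(1+s["k1"]*(u**2).sum(1,keepdims=True))
    return u*[K[0,0],K[1,1]]+[K[0,2],K[1,2]]
def save(s,n,f=1.5,crop=None):
    im=s["frame"][:,:,::-1]
    if crop: c=crop;im=im[c[1]:c[3],c[0]:c[2]]
    cv2.imwrite("pics/"+n,cv2.resize(im,None,fx=f,fy=f,interpolation=cv2.INTER_CUBIC))
E
python3 - <<'E'
from h import *
st=manip.read_state();print(st)
A=imaging.snapshot("top");B=imaging.snapshot("scene")
save(A,"top.png");save(B,"scene.png",1.2)
for s,n in((A,"top"),(B,"scene")):
    print(n,np.round(s["intrinsics"],1).tolist(),s["k1"],np.round(s["cam_to_world"],3).tolist())
    for t in ["chest","drawer","ring_spanner","open_spanner","spray_can","filler_tin","tape_roll","pocket","top_edge","drawer_lip","head_end","other_pocket"]:
        try: print(t,[(np.round(b["pixel"]).tolist(),round(b["confidence"],2)) for b in boxes_of(t,s)][:4])
        except Exception as e: print(t,e)
E
```

```text
{'clock': 0.0, 'joint_pos': array([ 5.97271981e+01,  2.01267723e+01,  9.46778263e+01,  1.22419181e-03,
        6.52660462e+01, -4.84802624e+00]), 'joint_vel': array([-0.09038651,  0.07059725, -0.06215006, -0.09894164,  0.06846962,
        0.02620765]), 'tau': array([ 5.11594426e-04, -5.06108844e+01, -2.91395903e+01, -3.31781246e-05,
        4.65522040e-03, -1.08369198e-05]), 'ee_pos': array([236.04651487, 496.62963197, 404.12920613]), 'tcp_rot': array([-8.99929223e+01,  7.02981810e-02,  6.45747158e+01]), 'contact_force': array([-0.00328733, -0.1906074 , -0.64476953]), 'ft_torque': array([-0.00440713, -0.07875122, -0.03562746]), 'finger_gap': 85.33393477511773}
top [[357.2, 0.0, 253.0], [0.0, 357.2, 193.1], [0.0, 0.0, 1.0]] -0.09043726075304089 [[0.157, -0.962, 0.222, 299.51], [-0.988, -0.153, 0.035, -35.989], [0.001, -0.225, -0.974, 1182.305], [0.0, 0.0, 0.0, 1.0]]
chest [([205.0, 134.0], 0.64)]
drawer [([187.0, 182.0], 0.7)]
ring_spanner [([366.0, 234.0], 0.81), ([414.0, 260.0], 0.81), ([326.0, 291.0], 0.75)]
open_spanner [([321.0, 226.0], 0.93)]
spray_can [([188.0, 180.0], 0.75), (
[... 456 characters left out ...]
9, 0.608, -0.6, 1249.468], [0.855, -0.369, 0.365, -455.06], [0.001, -0.702, -0.712, 996.112], [0.0, 0.0, 0.0, 1.0]]
chest [([339.0, 222.0], 0.96), ([303.0, 171.0], 0.4)]
drawer [([303.0, 174.0], 0.78)]
ring_spanner [([93.0, 270.0], 0.91), ([157.0, 207.0], 0.81), ([155.0, 261.0], 0.73), ([301.0, 173.0], 0.5)]
open_spanner [([198.0, 238.0], 0.68)]
spray_can [([324.0, 133.0], 0.74)]
filler_tin [([196.0, 291.0], 0.69), ([324.0, 135.0], 0.49), ([341.0, 223.0], 0.2)]
tape_roll [([355.0, 153.0], 0.56)]
pocket [([302.0, 174.0], 0.56)]
top_edge [([336.0, 223.0], 0.79), ([303.0, 172.0], 0.29)]
drawer_lip [([305.0, 174.0], 0.95)]
head_end []
other_pocket [([302.0, 177.0], 0.69), ([356.0, 154.0], 0.34)]
```

View pics/top.png

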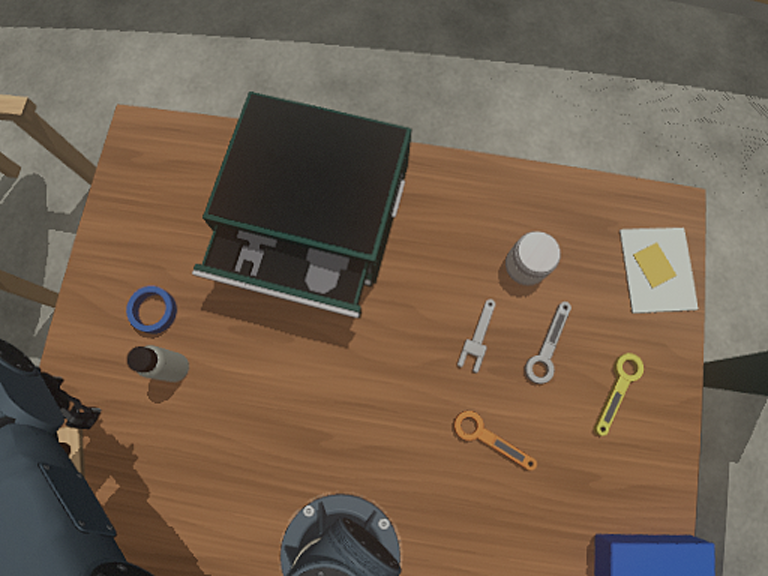

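View pics/scene.png

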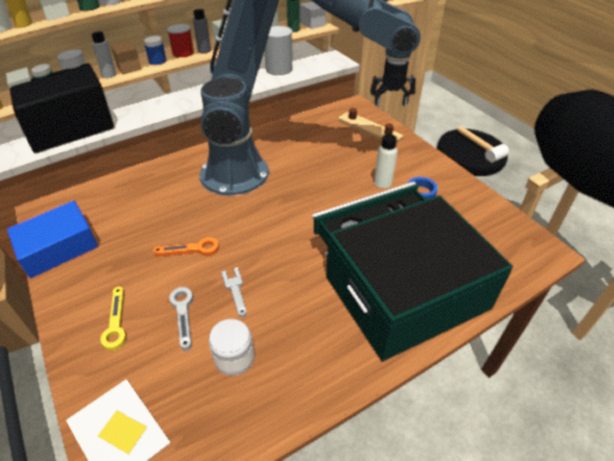

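```bash
cat >> h.py <<'E'
from scipy.optimize import minimize
def hullmask(P,s):
    m=np.zeros((384*4,512*4),np.uint8)
    for q in P: cv2.fillConvexPoly(m,cv2.convexHull(np.round(w2px(q,s)*4+1.5).astype(np.int32)),1)
    return m>0
def place(L,x,y,a,z=0):
    c,s=np.cos(a),np.sin(a);L=np.array(L,float)
    return np.c_[x+c*L[:,0]-s*L[:,1],y+s*L[:,0]+c*L[:,1],L[:,2]+z]
t=np.linspace(0,2*np.pi,40)
def spanner(x,y,a,z=0):
    pr=lambda xy:np.vstack([np.c_[xy,0*xy[:,0]],np.c_[xy,0*xy[:,0]+20]])
    ring=np.c_[-49+31*np.cos(t),31*np.sin(t)];tail=np.c_[102+13*np.cos(t),13*np.sin(t)]
    bar=np.array([[-40,-13],[102,-13],[102,13],[-40,13.]])
    return [place(pr(q),x,y,a,z) for q in(ring,np.vstack([bar[1:3],tail]),bar)]
def fit(model,views,p0,steps):
    big=[(s,cv2.resize(m.astype(np.uint8),None,fx=4,fy=4,interpolation=cv2.INTER_NEAREST)>0) for s,m in views]
    def cost(p):
        c=0
        for s,m in big:
            h=hullmask(model(*p),s);c+=1-(h&m).sum()/(h|m).sum()
        return c/len(big)
    sim=np.array([p0]+[np.array(p0)+np.eye(len(p0))[i]*steps[i] for i in range(len(p0))])
    r=minimize(cost,p0,method="Nelder-Mead",options=dict(initial_simplex=sim,xatol=.002,fatol=1e-5,maxiter=150))
    return r.x,r.fun
E
python3 - <<'E'
from h import *
A=imaging.snapshot("top");B=imaging.snapshot("scene")
def near(t,s,p):
    ms=[m for m in masks_of(t,s) if np.hypot(*(np.array(m["pixel"])-p))<15]
    print(t,len(ms),[round(m["confidence"],2) for m in ms],[int(m["pixels"].sum()) for m in ms]);return ms[0]["pixels"] if ms else None
a=near("ring_spanner",A,[366,234]);b=near("ring_spanner",B,[155,261])
r=px2w([[360,247]],A,10)[0];tl=px2w([[376,203]],A,10)[0];print("ring,tail",r,tl,np.linalg.norm(r-tl))
d=(tl-r)[:2];ang=np.arctan2(d[1],d[0]);o=r[:2]+49*d/np.linalg.norm(d)
for v in([(A,a)],[(B,b)],[(A,a),(B,b)]):
    p,f=fit(spanner,v,[*o,ang],[5,5,.05]);print("spanner",p[:2],np.degrees(p[2]),f)
for t,p in(("open_spanner",[321,226]),("filler_tin",[355,172]),("spray_can",[107,242]),("tape_roll",[94,206])):
    print(t,[ (np.round(m["pixel"]),) for m in boxes_of(t,A)][:2], px2w(p,A,0))
cA=masks_of("chest",A);cB=masks_of("chest",B)
print([(m["pixel"],m["confidence"],m["pixels"].sum()) for m in cA+cB])
im=A["frame"].copy();im[cA[0]["pixels"]]=im[cA[0]["pixels"]]//2+np.array([127,0,0],np.uint8)
im2=B["frame"].copy();im2[cB[0]["pixels"]]=im2[cB[0]["pixels"]]//2+np.array([127,0,0],np.uint8)
o=np.hstack([cv2.resize(x[:,:,::-1],None,fx=3,fy=3,interpolation=cv2.INTER_CUBIC) for x in (im[50:220,120:280],)])
o2=cv2.resize(im2[140:310,250:430,::-1],None,fx=2.5,fy=2.5)
cv2.imwrite("pics/ch.png",np.hstack([cv2.resize(im[50:220,120:290,::-1],None,fx=2.4,fy=2.4,interpolation=cv2.INTER_CUBIC),cv2.resize(im2[140:310,250:420,::-1],None,fx=2.4,fy=2.4)])[:,:800])
# chest fit init
c=px2w(np.array([[204,216],[378,260],[411,128],[249,93]])/1.5,A,185);print(c)
E
```

```text
ring_spanner 1 [0.59] [558]
ring_spanner 1 [0.81] [495]
ring,tail [ 442.32671698 -370.3282761    10.        ] [ 598.14198261 -410.83843486   10.        ] 160.99524826920015
spanner [ 493.43542711 -381.10661892] -15.054750523510537 0.2100878384496967
spanner [ 492.54455402 -379.1956747 ] -16.84484955125659 0.21223308720814205
spanner [ 493.2764782 -380.5299035] -15.898310371421989 0.21389973807574575
open_spanner [(array([318., 227.]),)] [[ 493.30074439 -235.91966249    0.        ]]
filler_tin [(array([358., 174.]),)] [[ 698.88253603 -331.89670398    0.        ]]
spray_can [(array([105., 242.]),)] [[326.29188639 462.54804309   0.        ]]
tape_roll [(array([ 94., 203.]),)] [[438.47921519 537.82366471   0.        ]]
[([203.3, 133.2], 0.96, np.int64(15207)), ([338.8, 223.9], 0.71, np.int64(15396)), ([304.5, 174.5], 0.22, np.int64(1678))]
[[620.87359544 369.2210162  185.        ]
 [584.56185696  11.60394407 185.        ]
 [876.7109001  -11.0437336  185.        ]
 [907.59126902 341.30593325 185.        ]]
```

View pics/ch.png

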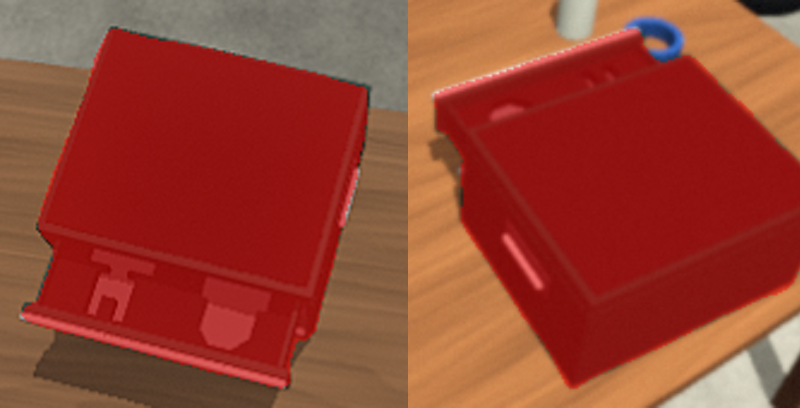

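```bash
cat >> h.py <<'E'
def box(x0,x1,y0,y1,z0,z1): return np.array([[x,y,z] for x in(x0,x1) for y in(y0,y1) for z in(z0,z1)],float)
def chest(x,y,a,d):
    d=d*1
    return [place(q,x,y,a) for q in(box(-150,150,-180,180,0,185),box(-164-d,-150,-174,174,90,152),box(-174-d,-160-d,-174,174,140,152))]
def drawbox(s,p,n,crop,f):
    im=cv2.resize(s["frame"][:,:,::-1],None,fx=f,fy=f,interpolation=cv2.INTER_CUBIC)
    L=lambda P,c=(0,0,255):cv2.polylines(im,[np.round(w2px(place(P,*p[:3]),s)*f+f/2-.5).astype(np.int32)],True,c,1)
    L([[-150,-180,185],[150,-180,185],[150,180,185],[-150,180,185]]);L([[-150,-180,158],[-150,180,158]])
    d=p[3];x=-150-d
    L([[x,-174,152],[x,174,152],[x-24,174,152],[x-24,-174,152]],(0,255,255))
    q=x+92;L([[q+a,-78+b,130] for a,b in((-82.5,-20),(-82.5,20),(-70,33.5),(-18,33.5),(-18,15.5),(117.5,15.5),(117.5,-15.5),(-18,-15.5),(-18,-33.5),(-70,-33.5))],(255,255,0))
    c=[int(v*f) for v in crop];cv2.imwrite("pics/"+n,im[c[1]:c[3],c[0]:c[2]])
E
python3 - <<'E'
from h import *
A=imaging.snapshot("top");B=imaging.snapshot("scene")
a=masks_of("chest",A)[0]["pixels"];b=masks_of("chest",B)[0]["pixels"];print(a.sum(),b.sum())
p0=[748,175,np.radians(-5.5),80]
for v in([(A,a)],[(B,b)],[(A,a),(B,b)]):
    p,f=fit(chest,v,p0,[8,8,.05,20]);print(p[:2],np.degrees(p[2]),p[3],f)
np.save("chest.npy",p)
drawbox(A,p,"fitA.png",(120,50,280,220),4);drawbox(B,p,"fitB.png",(250,130,430,300),3)
i=[cv2.imread("pics/"+n) for n in("fitA.png","fitB.png")]
h=560;o=np.hstack([cv2.resize(x,(int(x.shape[1]*h/x.shape[0]),h)) for x in i]);cv2.imwrite("pics/fit.png",cv2.resize(o,(800,int(800*h/o.shape[1]))))
x,y,g,d=p
for P in((-150-d,0,152),(-300,0,152),(-208,-78,112)): print(P,place([P],x,y,g))
E
```

```text
15329 15455
[744.12409961 180.6200764 ] -5.795458678292035 80.854164238463 0.020236324906555248
[749.3641556  182.90330173] -6.003871835691816 84.92943593289597 0.020531877183129987
[747.92113805 180.83884453] -5.8002863333451735 84.78593249173582 0.02287220396012496
(np.float64(-234.78593249173582), 0, 152) [[514.33726168 204.56660883 152.        ]]
(-300, 0, 152) [[449.45707691 211.15722525 152.        ]]
(-208, -78, 112) [[533.10327667 124.2589326  112.        ]]
```

View pics/fit.png

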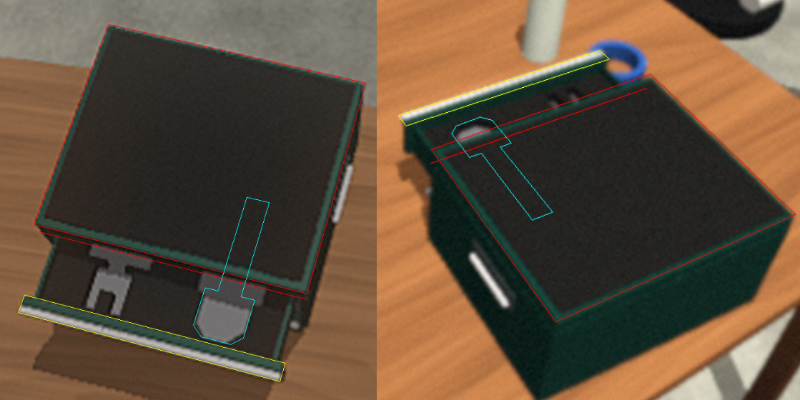

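Request:
send_rows --series '[0.06, -0.06, 0, 0, 0, 0.045, 0.06, -0.06, 0, 0, 0, 0.045, 0.06, -0.06, 0, 0, 0, 0.045, 0.06, -0.06, 0, 0, 0, 0.045, 0.06, -0.06, 0, 0, 0, 0.045, 0.06, -0.06, 0, 0, 0, 0.045, 0.06, -0.06, 0, 0, 0, 0.045, 0.06, -0.06, 0, 0, 0, 0.045, 0.06, -0.06, 0, 0, 0, 0.045, 0.06, -0.06, 0, 0, 0, 0.03]' --gripper -1 --grip_force 60

```text
clock: 3.0
ee_pos: [542.6, 186.6, 405.6]
tcp_rot: [-90.1, -0.2, 85.4]
contact_force: [0.4, 0.3, -0.2]
finger_gap: -0.0
```

Request:
send_rows --series '[0.002, 0.015, -0.02, 0, 0, -0.013, 0.002, 0.015, -0.03, 0, 0, -0.013, 0, 0, -0.03, 0, 0, 0, 0, 0, -0.03, 0, 0, 0, 0, 0, -0.03, 0, 0, 0, 0, 0, -0.03, 0, 0, 0, 0, 0, -0.02, 0, 0, 0, 0, 0, 0, 0, 0, 0, 0, 0, 0, 0, 0, 0, 0, 0, 0, 0, 0, 0]'

```text
clock: 4.0
ee_pos: [543.3, 205.9, 303.5]
tcp_rot: [-90.2, -0.1, 84.2]
contact_force: [0.5, -1.1, 2.3]
finger_gap: -0.1
```

Request:
send_rows --series '[0, 0, 0.012, 0, 0, 0, -0.02, 0.002, 0, 0, 0, 0, -0.02, 0.002, 0, 0, 0, 0, -0.02, 0.002, 0, 0, 0, 0, -0.02, 0.002, 0, 0, 0, 0, -0.02, 0.002, 0, 0, 0, 0, -0.02, 0.002, 0, 0, 0, 0, -0.014, 0.0015, 0, 0, 0, 0, -0.01, 0.001, 0, 0, 0, 0, 0, 0, 0, 0, 0, 0]'

```text
clock: 5.0
ee_pos: [464.0, 215.0, 309.5]
tcp_rot: [-90.5, -0.1, 84.3]
contact_force: [-0.6, 0.1, -0.0]
finger_gap: -0.2
```

Request:
send_rows --series '[-0.006, 0.0006, 0, 0, 0, 0, -0.006, 0.0006, 0, 0, 0, 0, -0.006, 0.0006, 0, 0, 0, 0, -0.006, 0.0006, 0, 0, 0, 0, 0, 0, 0, 0, 0, 0, 0, 0, 0, 0, 0, 0, 0, 0, 0, 0, 0, 0, 0, 0, 0, 0, 0, 0, 0, 0, 0, 0, 0, 0, 0, 0, 0, 0, 0, 0]'

```text
clock: 6.0
ee_pos: [457.8, 215.2, 309.9]
tcp_rot: [-91.8, -0.3, 84.3]
contact_force: [2.3, -1.3, -0.7]
finger_gap: 0.1
```

```bash
python3 - <<'E'
from h import *
print(manip.read_state()["contact_force"],manip.read_state()["ee_pos"])
A=imaging.snapshot("top");p=np.load("chest.npy");p[3]=150
drawbox(A,p,"open.png",(110,80,270,230),4.5)
E
```

```text
[ 2.33934879 -1.34612119 -0.69740555] [457.77079059 215.17596236 309.91461538]
```

View pics/open.png

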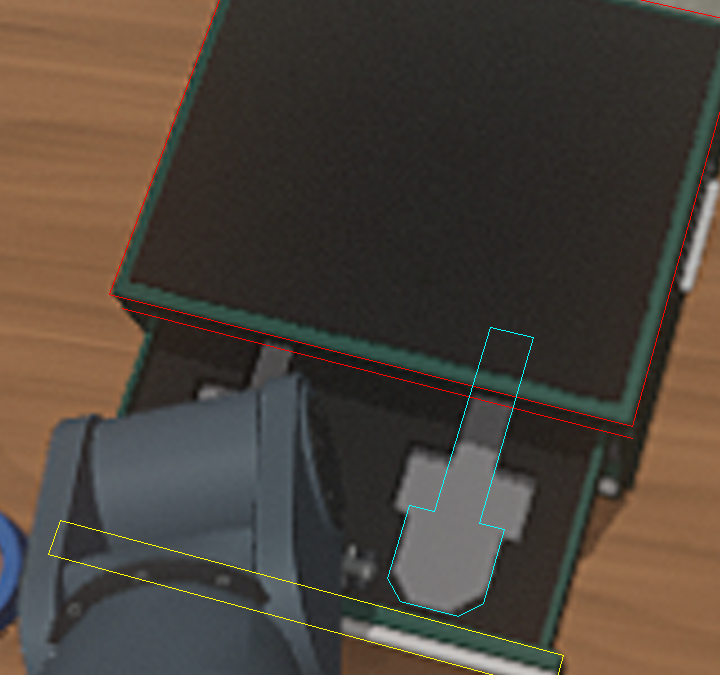

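Request:
send_rows --series '[0, 0, 0, 0, 0, 0, 0, 0, 0, 0, 0, 0, 0, 0, 0, 0, 0, 0, -0.006, 0.0006, 0, 0, 0, 0, -0.01, 0.001, 0, 0, 0, 0, -0.012, 0.0012, 0, 0, 0, 0, -0.012, 0.0012, 0, 0, 0, 0, -0.012, 0.0012, 0, 0, 0, 0, -0.012, 0.0012, 0, 0, 0, 0, -0.012, 0.0012, 0, 0, 0, 0]'

```text
clock: 7.05
ee_pos: [442.2, 216.3, 314.8]
tcp_rot: [-97.0, -1.3, 84.7]
contact_force: [38.5, -8.6, -18.1]
finger_gap: -0.1
```

Request:
send_rows --series '[0.03, -0.003, 0, 0, 0, 0, 0.03, -0.003, 0, 0, 0, 0, 0, 0, 0.05, 0, 0, 0, 0, 0, 0.06, 0, 0, 0, 0, 0, 0.05, 0, 0, 0, 0, -0.04, 0, 0, 0, -0.02, 0, -0.08, 0, 0, 0, -0.02, 0, -0.09, 0, 0, 0, -0.02, 0, -0.09, 0, 0, 0, -0.02, 0, -0.09, 0, 0, 0, -0.02]'

```text
clock: 8.05
ee_pos: [470.8, 16.4, 398.0]
tcp_rot: [-96.7, -1.4, 80.4]
contact_force: [0.9, -0.4, 0.1]
finger_gap: -0.0
```

```bash
python3 - <<'E'
from h import *
print(manip.read_state()["clock"])
A=imaging.snapshot("top");B=imaging.snapshot("scene")
p=np.load("chest.npy")
for s in(A,B):
    m=masks_of("chest",s);print([(round(q["confidence"],2),int(q["pixels"].sum())) for q in m])
    if s is A:a=m[0]["pixels"]
    else:b=m[0]["pixels"]
for v in([(A,a)],[(B,b)],[(A,a),(B,b)]):
    q,f=fit(chest,v,[*p[:3],148],[8,8,.05,10]);print(q[:2],np.degrees(q[2]),q[3],f)
E
```

```text
8.05
[(0.64, 15016), (0.37, 4069)]
[(0.66, 16662)]
[745.9875145  181.10800485] -5.3233443855713185 145.1043284878908 0.16922772332251945
[749.42300732 181.32283887] -5.924183560208531 150.02409931754158 0.023788390499375756
[748.03680201 180.85775777] -5.808587731119929 148.22198347625022 0.09812912384145167
```

Request:
send_rows --series '[-0.002, -0.08, 0, -0.002, -0.012, -0.015, -0.002, -0.08, 0, -0.002, -0.012, -0.015, -0.002, -0.08, 0, -0.002, -0.012, -0.015, -0.002, -0.08, -0.02, -0.002, -0.012, -0.015, -0.002, -0.08, -0.02, -0.002, -0.012, -0.015, -0.002, -0.08, -0.02, -0.002, -0.012, -0.015, -0.002, -0.08, -0.02, -0.002, -0.012, -0.015, -0.002, -0.08, -0.02, -0.002, -0.012, -0.015, -0.002, -0.08, -0.02, -0.002, -0.012, -0.01, 0, -0.03, -0.01, 0, 0, 0]' --gripper 1

```text
clock: 9.25
ee_pos: [465.7, -356.5, 330.7]
tcp_rot: [-101.8, -1.9, 75.7]
contact_force: [-0.4, 0.3, 0.6]
finger_gap: 85.5
```

```bash
python3 - <<'E'
from h import *
st=manip.read_state();print(st["ee_pos"],st["tcp_rot"])
W=imaging.snapshot("wrist");save(W,"w1.png",1.2)
for m in masks_of("ring_spanner",W): print(m["pixel"],m["confidence"],m["pixels"].sum())
print(w2px([[493,-380,20]],W))
E
```

```text
[ 465.66756794 -356.5484741   330.69678451] [-101.84550106   -1.90809441   75.6882636 ]
[28.3, 119.9] 0.9 8816
[224.3, 130.7] 0.78 5822
[[227.05754239 151.58951859]]
```

View pics/w1.png

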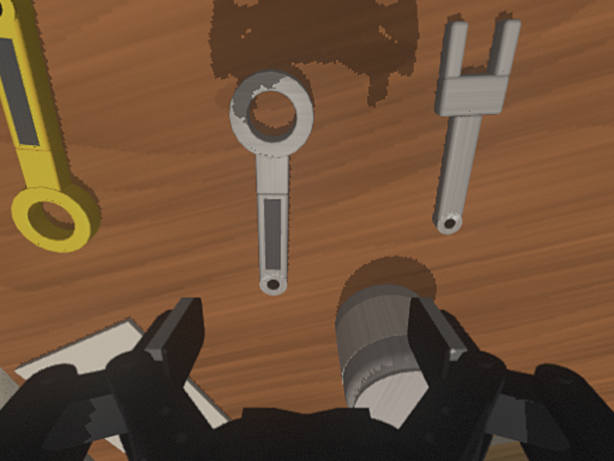

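```bash
python3 - <<'E'
from h import *
W=imaging.snapshot("wrist")
m=min(masks_of("ring_spanner",W),key=lambda q:abs(q["pixel"][0]-226))["pixels"]
c,_=cv2.findContours(m.astype(np.uint8),cv2.RETR_EXTERNAL,cv2.CHAIN_APPROX_NONE)
f=np.zeros(m.shape,np.uint8);cv2.drawContours(f,c,-1,1,-1)
p,e=fit(spanner,[(W,f>0)],[493,-380.5,np.radians(-15.9)],[4,4,.04]);print(p[:2],np.degrees(p[2]),e)
np.save("sp.npy",p)
E
```

```text
[ 492.15797749 -380.23366114] -16.35464670298432 0.02454826181352665
```

Request:
send_rows --series '[-0.004, -0.014, 0, -0.02, 0.005, -0.022, -0.004, -0.014, -0.02, -0.02, 0.005, -0.022, 0, 0, -0.05, 0, 0, 0, 0, 0, -0.05, 0, 0, 0, 0, 0, -0.05, 0, 0, 0, 0, 0, -0.05, 0, 0, 0, 0, 0, -0.04, 0, 0, 0, 0, 0, -0.01, 0, 0, 0, 0, 0, 0, 0, 0, 0, 0, 0, 0, 0, 0, 0]'

```text
clock: 10.45
ee_pos: [463.0, -362.7, 193.7]
tcp_rot: [-102.1, 0.5, 73.9]
contact_force: [-0.1, 0.2, 0.1]
finger_gap: 85.4
```

Request:
send_rows --series '[-0.002, -0.01, 0, 0.01, -0.002, -0.004, 0, -0.007, 0, 0, 0, 0, 0, 0, -0.012, 0, 0, 0, 0, 0, -0.014, 0, 0, 0, 0, 0, -0.01, 0, 0, 0, 0, 0, -0.004, 0, 0, 0, 0, 0, 0, 0, 0, 0, 0, 0, 0, 0, 0, 0, 0, 0, 0, 0, 0, 0, 0, 0, 0, 0, 0, 0]'

```text
clock: 11.45
ee_pos: [462.5, -372.5, 174.8]
tcp_rot: [-102.3, 0.2, 73.6]
contact_force: [0.8, -0.3, -0.1]
finger_gap: 85.2
```

Request:
send_rows --series '[-0.001, 0.001, -0.003, 0, 0, 0, 0, 0, 0, 0, 0, 0, 0, 0, 0, 0, 0, 0, 0, 0, 0, 0, 0, 0, 0, 0, 0, 0, 0, 0, 0, 0, 0, 0, 0, 0, 0, 0, 0, 0, 0, 0, 0, 0, 0, 0, 0, 0, 0, 0, 0, 0, 0, 0, 0, 0, 0, 0, 0, 0]' --gripper -1 --grip_force 100

```text
clock: 12.45
ee_pos: [462.0, -371.9, 174.0]
tcp_rot: [-102.4, 0.2, 73.7]
contact_force: [-0.1, -0.6, 0.4]
finger_gap: 23.2
```

```bash
cat >> h.py <<'E'
from scipy.spatial.transform import Rotation as Ro
def tcp():
    s=manip.read_state();T=np.eye(4);T[:3,:3]=Ro.from_euler("xyz",s["tcp_rot"],degrees=True).as_matrix();T[:3,3]=s["ee_pos"];return T
def pose(x,y,z,yaw,th):
    T=np.eye(4);T[:3,:3]=(Ro.from_euler("z",yaw,degrees=True)*Ro.from_euler("y",th,degrees=True)).as_matrix();T[:3,3]=x,y,z;return T
def inchest(lx,ly,z,th,yaw=0,c=None):
    p=np.load("chest.npy") if c is None else c
    q=place([[lx,ly,z]],*p[:3])[0];return pose(*q,np.degrees(p[2])+yaw,th)
def delta(target):
    """spanner target -> (shift/500, rotvec/45deg) totals from now"""
    G=np.load("G.npy");N=target@np.linalg.inv(G);T=tcp()
    rv=Ro.from_matrix(N[:3,:3]@T[:3,:3].T).as_rotvec(degrees=True)
    return np.round((N[:3,3]-T[:3,3])/500,4),np.round(rv/45,4)
def where():
    """spanner pose now in chest frame: x,y,z, yaw err, tilt"""
    p=np.load("chest.npy");C=np.eye(4);C[:3,:3]=Ro.from_euler("z",p[2]).as_matrix();C[:2,3]=p[:2]
    S=np.linalg.inv(C)@tcp()@np.load("G.npy");return np.round(S[:3,3],1),np.round(Ro.from_matrix(S[:3,:3]).as_euler("ZYX",degrees=True),2)
E
python3 - <<'E'
from h import *
np.save("chest.npy",[748,181,np.radians(-5.85),150])
T=tcp();np.save("G.npy",np.linalg.inv(T)@pose(492.2,-380.4,0,-16.3,0))
print(where())
print(delta(inchest(-285,-78,250,20)))
E
```

```text
(array([-197.2, -584.5,   -0. ]), array([-10.45,   0.  ,   0.  ]))
(array([0.0488, 1.0019, 0.5005]), array([0.0855, 0.4368, 0.2299]))
```

Request:
send_rows --series '[0, 0, 0.04, 0, 0, 0, 0, 0, 0.07, 0, 0, 0, 0, 0, 0.08, 0, 0, 0, 0, 0.07, 0.045, 0.012, 0.06, 0.032, 0, 0.08, 0.045, 0.012, 0.06, 0.032, 0, 0.08, 0.045, 0.012, 0.06, 0.032, 0, 0.08, 0.045, 0.012, 0.06, 0.032, 0.01, 0.08, 0.045, 0.012, 0.06, 0.032, 0.01, 0.08, 0.045, 0.012, 0.06, 0.032, 0.01, 0.08, 0.03, 0.012, 0.06, 0.032]'

```text
clock: 13.45
ee_pos: [472.0, -89.2, 421.2]
tcp_rot: [-81.8, 0.1, 83.7]
contact_force: [1.3, 0.3, -3.2]
finger_gap: 23.6
```

```bash
python3 - <<'E'
from h import *
print(where(),manip.read_state()["finger_gap"])
print(delta(inchest(-285,-78,250,20)))
E
```

```text
(array([-278.9, -296.1,  247.2]), array([-0.41, 20.6 ,  0.1 ])) 23.554091103243458
(array([0.0288, 0.4366, 0.0062]), array([-0.0035, -0.013 ,  0.0098]))
```

Request:
send_rows --series '[0.004, 0.05, 0, 0, 0, 0, 0.005, 0.08, 0, 0, -0.004, 0.003, 0.005, 0.08, 0, 0, -0.004, 0.003, 0.005, 0.08, 0, 0, -0.004, 0.003, 0.005, 0.08, 0.002, 0, 0, 0, 0.004, 0.045, 0.002, 0, 0, 0, 0, 0.015, 0.002, 0, 0, 0, 0, 0, 0, 0, 0, 0, 0, 0, 0, 0, 0, 0, 0, 0, 0, 0, 0, 0]'

```text
clock: 14.45
ee_pos: [484.2, 137.2, 423.5]
tcp_rot: [-82.2, 0.1, 84.5]
contact_force: [0.4, 0.5, -3.2]
finger_gap: 23.2
```

```bash
python3 - <<'E'
from h import *
print(where(),manip.read_state()["finger_gap"],manip.read_state()["clock"])
A=imaging.snapshot("top");B=imaging.snapshot("scene");W=imaging.snapshot("wrist")
def draw(s,n,crop,f):
    p=np.load("chest.npy");C=np.eye(4);C[:3,:3]=Ro.from_euler("z",p[2]).as_matrix();C[:2,3]=p[:2]
    im=cv2.resize(s["frame"][:,:,::-1],None,fx=f,fy=f,interpolation=cv2.INTER_CUBIC)
    L=lambda P,M,c:cv2.polylines(im,[np.round(w2px(np.array(P,float)@M[:3,:3].T+M[:3,3],s)*f+f/2-.5).astype(np.int32)],True,c,1)
    L([[-208+a,-78+b,130] for a,b in((-82.5,-20),(-82.5,20),(-70,33.5),(-18,33.5),(-18,15.5),(117.5,15.5),(117.5,-15.5),(-18,-15.5),(-18,-33.5),(-70,-33.5))],C,(255,255,0))
    L([[-150,-180,158],[-150,180,158]],C,(0,0,255));L([[-300,-174,152],[-300,174,152]],C,(0,255,255))
    S=tcp()@np.load("G.npy")
    L(np.c_[-49+31*np.cos(t),31*np.sin(t),20+0*t],S,(255,0,255));L([[-20,-13,20],[102,-13,20],[115,0,20],[102,13,20],[-20,13,20]],S,(255,0,255))
    c=[int(v*f) for v in crop];cv2.imwrite("pics/"+n,im[c[1]:c[3],c[0]:c[2]])
draw(W,"a.png",(0,0,512,384),1.1);draw(B,"b.png",(250,100,400,240),3)
a=cv2.imread("pics/a.png");b=cv2.imread("pics/b.png");h=375
o=np.hstack([cv2.resize(x,(int(x.shape[1]*h/x.shape[0]),h)) for x in(a,b)]);print(o.shape);cv2.imwrite("pics/pre.png",cv2.resize(o,(800,int(o.shape[0]*800/o.shape[1]))))
E
```

```text
(array([-288.4,  -70.1,  249.3]), array([ 0.32, 20.15,  0.08])) 23.224598114564806 14.45
(375, 901, 3)
```

View pics/pre.png

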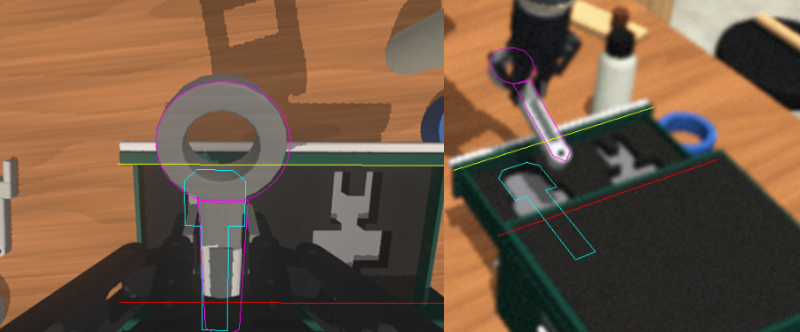

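```bash
python3 - <<'E'
from h import *
W=imaging.snapshot("wrist")
S=tcp()@np.load("G.npy")
ms=masks_of("ring_spanner",W)
for m in ms[:3]:
    c,_=cv2.findContours(m["pixels"].astype(np.uint8),cv2.RETR_EXTERNAL,cv2.CHAIN_APPROX_NONE);c=max(c,key=len)[:,0]
    print(m["confidence"],m["pixels"].sum(),"x range by row:",[(r,c[c[:,1]==r,0].min(),c[c[:,1]==r,0].max()) for r in range(110,330,20) if (c[:,1]==r).sum()>1])
for z in(0,20):
    P=np.c_[-49+31*np.cos(t),31*np.sin(t),z+0*t]@S[:3,:3].T+S[:3,3];q=w2px(P,W);print(z,q.min(0).round(1),q.max(0).round(1))
print(delta(inchest(-282,-78,178,20)))
E
```

```text
0.72 19110 x range by row: [(110, np.int32(201), np.int32(307)), (130, np.int32(187), np.int32(321)), (150, np.int32(180), np.int32(329)), (170, np.int32(180), np.int32(330)), (190, np.int32(185), np.int32(324)), (210, np.int32(199), np.int32(310)), (230, np.int32(226), np.int32(282)), (250, np.int32(230), np.int32(279)), (270, np.int32(231), np.int32(277)), (290, np.int32(231), np.int32(278)), (310, np.int32(232), np.int32(277))]
0 [189.3  83.8] [324.  210.6]
20 [179.5  93.7] [334.2 234.6]
(array([ 0.0102, -0.0177, -0.1428]), array([-0.0024, -0.0027, -0.0067]))
```

Request:
send_rows --series '[0.005, -0.009, 0, 0, 0, -0.003, 0.005, -0.008, -0.01, 0, 0, -0.003, 0, 0, -0.025, 0, 0, 0, 0, 0, -0.03, 0, 0, 0, 0, 0, -0.03, 0, 0, 0, 0, 0, -0.025, 0, 0, 0, 0, 0, -0.014, 0, 0, 0, 0, 0, 0, 0, 0, 0, 0, 0, 0, 0, 0, 0, 0, 0, 0, 0, 0, 0]'

```text
clock: 15.7
ee_pos: [489.4, 127.0, 349.9]
tcp_rot: [-82.1, 0.1, 84.1]
contact_force: [0.0, 0.1, -4.3]
finger_gap: 23.3
```

```bash
cat > go.py <<'E'
from h import *
import sys
s=manip.read_state();print(where(),s["contact_force"].round(1),round(s["clock"],2))
a=[float(v) for v in sys.argv[1:]]
for i in range(0,len(a),4): print(a[i:i+4],*delta(inchest(*a[i:i+4])))
E
python3 go.py -282 -77.5 178 20 -261 -77.5 163 16 -240 -77.5 149 12
```

```text
(array([-282.4,  -79.5,  175.8]), array([-0.08, 20.23,  0.06])) [ 0.   0.1 -4.3] 15.7
[-282.0, -77.5, 178.0, 20.0] [-0.0001  0.0046  0.0047] [-0.0018 -0.005   0.0022]
[-261.0, -77.5, 163.0, 16.0] [ 0.0173  0.0028 -0.022 ] [-0.011  -0.0934  0.0022]
[-240.0, -77.5, 149.0, 12.0] [ 0.0346  0.001  -0.0484] [-0.0201 -0.1818  0.0021]
```

Request:
send_rows --series '[0, 0.004, 0, 0, 0, 0.002, 0.003, 0, -0.004, -0.002, -0.018, 0, 0.005, 0, -0.0065, -0.0025, -0.023, 0, 0.005, 0, -0.0065, -0.0025, -0.023, 0, 0.005, 0, -0.0065, -0.0025, -0.023, 0, 0.005, -0.001, -0.0065, -0.0025, -0.023, 0, 0.005, -0.001, -0.0065, -0.0025, -0.023, 0, 0.005, -0.001, -0.0065, -0.0025, -0.023, 0, 0.002, 0, -0.004, -0.002, -0.02, 0, 0, 0, 0, 0, 0, 0]'

```text
clock: 16.7
ee_pos: [508.8, 127.5, 325.2]
tcp_rot: [-90.9, 0.1, 84.2]
contact_force: [0.8, -0.2, -4.8]
finger_gap: 23.3
```

```bash
python3 go.py -240 -77.5 149 12 -222 -77.5 143 12 -208 -77.5 136 8
```

```text
(array([-236.2,  -77.1,  148.5]), array([ 0.02, 11.42,  0.05])) [ 0.8 -0.2 -4.8] 16.7
[-240.0, -77.5, 149.0, 12.0] [-0.0041 -0.0001  0.001 ] [ 0.0003  0.0128 -0.0003]
[-222.0, -77.5, 143.0, 12.0] [ 0.0317 -0.0038 -0.011 ] [ 0.0003  0.0128 -0.0003]
[-208.0, -77.5, 136.0, 8.0] [ 0.035  -0.0041 -0.0251] [-0.0088 -0.0756 -0.0003]
```

Request:
send_rows --series '[0.008, -0.001, -0.002, 0, 0.003, 0, 0.008, -0.001, -0.003, 0, 0.003, 0, 0.008, -0.001, -0.003, 0, 0.003, 0, 0.007, -0.001, -0.003, 0, 0.003, 0, 0.001, 0, -0.003, -0.002, -0.02, 0, 0.001, 0, -0.003, -0.002, -0.02, 0, 0.001, 0, -0.003, -0.002, -0.02, 0, 0.001, 0, -0.003, -0.002, -0.02, 0, 0, 0, 0, 0, 0, 0, 0, 0, 0, 0, 0, 0]'

```text
clock: 17.7
ee_pos: [527.7, 125.4, 312.7]
tcp_rot: [-94.3, 0.2, 84.1]
contact_force: [1.1, 0.3, -3.6]
finger_gap: 23.2
```

```bash
python3 go.py -208 -77.5 136 8 -208 -77.5 125 4; python3 - <<'E'
from h import *
W=imaging.snapshot("wrist");A=imaging.snapshot("top");save(W,"w2.png",1.1);save(A,"t2.png",3.6,(150,100,270,217))
a=cv2.imread("pics/w2.png");b=cv2.imread("pics/t2.png")[:422];b=cv2.resize(b,(int(b.shape[1]*a.shape[0]/b.shape[0]),a.shape[0]))
o=np.hstack([a,b]);cv2.imwrite("pics/d.png",cv2.resize(o,(800,int(o.shape[0]*800/o.shape[1]))))
E
```

```text
(array([-206.8,  -77.5,  136. ]), array([ 0.02,  8.1 , -0.01])) [ 1.1  0.3 -3.6] 17.7
[-208.0, -77.5, 136.0, 8.0] [-0.0029  0.0002 -0.0001] [-0.0001 -0.0021 -0.0004]
[-208.0, -77.5, 125.0, 4.0] [-0.0274  0.0027 -0.0239] [-0.0091 -0.0906 -0.0004]
```

View pics/d.png

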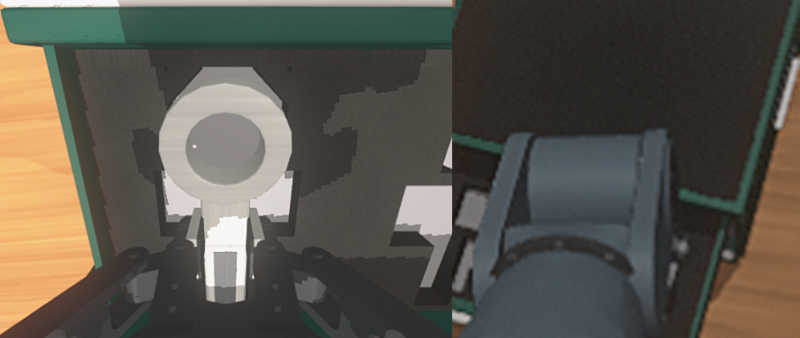

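```bash
python3 - <<'E'
from h import *
W=imaging.snapshot("wrist");S=tcp()@np.load("G.npy");p=np.load("chest.npy")
print("head_end",w2px(place([[-290.5,-78,130],[-290.5,-73,130],[-285.5,-78,130],[-300,-78,152],[-184,-33,130],[-184,-123,130]],*p[:3]),W).round(1))
for z in(0,20):
    P=np.c_[-49+31*np.cos(t),31*np.sin(t),z+0*t]@S[:3,:3].T+S[:3,3];q=w2px(P,W);print(z,q.min(0).round(1),q.max(0).round(1))
m=masks_of("ring_spanner",W)
for k in m[:2]:
    ys,xs=np.where(k["pixels"]);r=ys<210;print(k["confidence"],xs[r].min(),xs[r].max(),ys.min())
im=cv2.cvtColor(W["frame"],cv2.COLOR_RGB2GRAY);print(im[55:100:2,240:275:7].T.tolist())
E
```

```text
head_end [[255.2  72.5]
 [266.   72.5]
 [255.2  84.1]
 [255.1  44.6]
 [330.8 266.5]
 [179.4 266.2]]
0 [189.1  84.1] [323.5 210.6]
20 [179.2  93.9] [333.7 234.5]
0.65 180 330 85
[[56, 61, 59, 59, 59, 62, 61, 60, 62, 64, 73, 142, 138, 138, 139, 139, 136, 137, 142, 139, 145, 195, 197], [55, 59, 59, 59, 59, 60, 61, 62, 60, 61, 73, 141, 140, 138, 139, 138, 137, 141, 142, 141, 164, 200, 195], [56, 61, 60, 61, 61, 62, 61, 60, 61, 62, 74, 142, 138, 140, 139, 136, 142, 141, 143, 153, 203, 194, 195], [57, 59, 60, 58, 60, 59, 60, 60, 62, 60, 72, 142, 140, 141, 140, 139, 139, 143, 143, 144, 176, 198, 193], [55, 56, 59, 60, 59, 60, 61, 61, 61, 62, 73, 142, 140, 140, 140, 140, 140, 143, 146, 143, 148, 200, 199]]
```

```bash
python3 go.py -206.7 -76.2 136 8 -206.7 -76.2 126 4 -206.7 -76.2 114 0
```

```text
(array([-206.7,  -77.5,  136.1]), array([ 0.01,  8.09, -0.  ])) [ 0.1  0.4 -4.6] 17.9
[-206.7, -76.2, 136.0, 8.0] [-0.0002  0.0026 -0.0003] [-0.0001 -0.002  -0.0003]
[-206.7, -76.2, 126.0, 4.0] [-0.0247  0.0051 -0.0221] [-0.0092 -0.0904 -0.0003]
[-206.7, -76.2, 114.0, 0.0] [-0.049   0.0076 -0.0497] [-0.0182 -0.1789 -0.0003]
```

Request:
send_rows --series '[0, 0.003, 0, 0, 0, 0, -0.004, 0.0004, -0.0036, -0.0015, -0.015, 0, -0.005, 0.0005, -0.0044, -0.0018, -0.018, 0, -0.005, 0.0005, -0.0044, -0.0018, -0.018, 0, -0.005, 0.0005, -0.0044, -0.0018, -0.018, 0, -0.005, 0.0005, -0.0044, -0.0018, -0.018, 0, 0, 0, 0, 0, 0, 0, 0, 0, 0, 0, 0, 0, 0, 0, 0, 0, 0, 0, 0, 0, 0, 0, 0, 0]'

```text
clock: 18.9
ee_pos: [514.5, 128.4, 301.3]
tcp_rot: [-98.5, 0.2, 84.1]
contact_force: [0.3, 0.1, -3.7]
finger_gap: 23.8
```

```bash
python3 go.py -206.7 -76.2 126 4 -206.7 -76.2 114 0; python3 - <<'E'
from h import *
W=imaging.snapshot("wrist");save(W,"w3.png",1.5,(100,20,512,384))
E
```

```text
(array([-207.2,  -75.8,  125.6]), array([0.02, 3.83, 0.01])) [ 0.3  0.1 -3.7] 18.9
[-206.7, -76.2, 126.0, 4.0] [ 0.0019 -0.001   0.001 ] [ 0.0002  0.0038 -0.0005]
[-206.7, -76.2, 114.0, 0.0] [-0.0224  0.0015 -0.0265] [-0.0088 -0.0846 -0.0005]
```

View pics/w3.png

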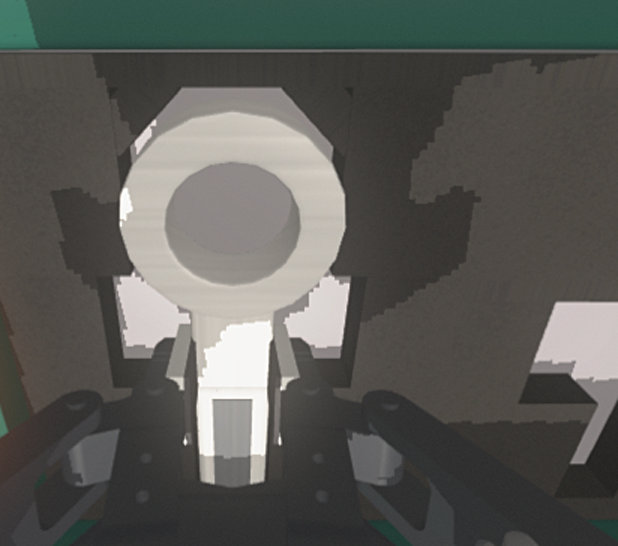

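```bash
python3 - <<'E'
from h import *
W=imaging.snapshot("wrist");S=tcp()@np.load("G.npy");p=np.load("chest.npy")
print("head_end",w2px(place([[-290.5,-78,130],[-285.5,-78,130],[-290.5,-73,130]],*p[:3]),W).round(1))
P=np.c_[-49+31*np.cos(t),31*np.sin(t),20+0*t]@S[:3,:3].T+S[:3,3];q=w2px(P,W);print(q.min(0).round(1),q.max(0).round(1))
E
```

```text
head_end [[251.1  74.4]
 [251.2  87.4]
 [263.3  74.4]]
[179.2  93.8] [333.6 234.3]
```

Request:
send_rows --series '[0.001, 0, 0, 0, 0, 0, -0.003, 0.0004, -0.004, -0.0015, -0.014, 0, -0.0044, 0.0004, -0.005, -0.0018, -0.017, 0, -0.0044, 0.0004, -0.005, -0.0018, -0.017, 0, -0.0044, 0.0004, -0.005, -0.0018, -0.017, 0, -0.0044, 0.0004, -0.005, -0.0018, -0.017, 0, 0, 0, 0, 0, 0, 0, 0, 0, 0, 0, 0, 0, 0, 0, 0, 0, 0, 0, 0, 0, 0, 0, 0, 0]'

```text
clock: 20.0
ee_pos: [503.7, 129.5, 288.1]
tcp_rot: [-102.5, 0.2, 84.1]
contact_force: [0.7, 0.1, -3.7]
finger_gap: 23.5
```

```bash
python3 go.py -206.6 -75.6 112 0; python3 - <<'E'
from h import *
W=imaging.snapshot("wrist");save(W,"w4.png",1.5,(100,20,512,384))
E
```

```text
(array([-205.8,  -75.9,  114.2]), array([ 0.02, -0.19, -0.  ])) [ 0.7  0.1 -3.7] 20.0
[-206.6, -75.6, 112.0, 0.0] [-0.0004  0.0005 -0.0041] [ 0.0005  0.0043 -0.0005]
```

View pics/w4.png

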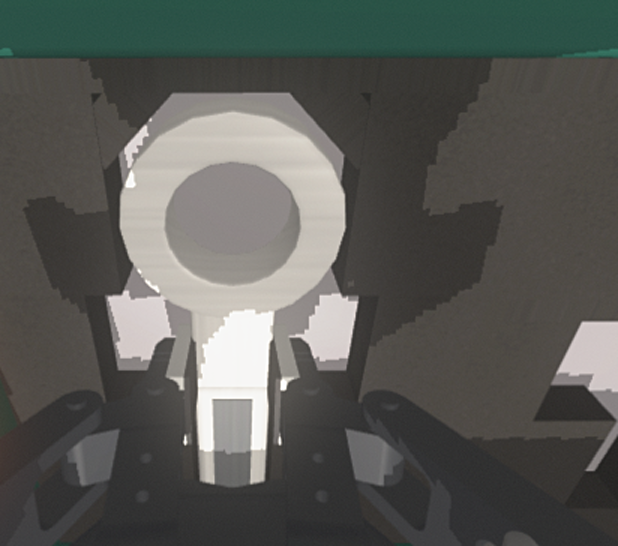

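Request:
send_rows --series '[-0.001, 0.0005, -0.003, 0, 0.004, 0, 0, 0, -0.003, 0, 0, 0, 0, 0, -0.002, 0, 0, 0, 0, 0, 0, 0, 0, 0, 0, 0, 0, 0, 0, 0, 0, 0, 0, 0, 0, 0, 0, 0, 0, 0, 0, 0, 0, 0, 0, 0, 0, 0, 0, 0, 0, 0, 0, 0, 0, 0, 0, 0, 0, 0]'

```text
clock: 21.05
ee_pos: [504.1, 129.6, 285.9]
tcp_rot: [-102.6, 0.2, 84.1]
contact_force: [-0.1, 0.3, -1.7]
finger_gap: 23.7
```

```bash
python3 go.py -206.6 -75.6 112 0
```

```text
(array([-205.3,  -75.7,  112. ]), array([ 0.02, -0.23,  0.  ])) [-0.1  0.3 -1.7] 21.05
[-206.6, -75.6, 112.0, 0.0] [-0.0013  0.0003  0.0003] [ 0.0005  0.005  -0.0004]
```

Request:
send_rows --series '[-0.0025, 0.0003, 0, 0, 0, 0, 0, 0, 0, 0, 0, 0, 0, 0, 0, 0, 0, 0, 0, 0, 0, 0, 0, 0, 0, 0, 0, 0, 0, 0, 0, 0, 0, 0, 0, 0, 0, 0, 0, 0, 0, 0, 0, 0, 0, 0, 0, 0, 0, 0, 0, 0, 0, 0, 0, 0, 0, 0, 0, 0]'

```text
clock: 22.05
ee_pos: [502.9, 129.8, 285.9]
tcp_rot: [-102.6, 0.2, 84.1]
contact_force: [0.6, -0.4, -2.7]
finger_gap: 23.2
```

Request:
send_rows --series '[0, 0, 0, 0, 0, 0, 0, 0, 0, 0, 0, 0, 0, 0, 0, 0, 0, 0, 0, 0, 0, 0, 0, 0, 0, 0, 0, 0, 0, 0, 0, 0, 0, 0, 0, 0, 0, 0, 0, 0, 0, 0, 0, 0, 0, 0, 0, 0, 0, 0, 0, 0, 0, 0, 0, 0, 0, 0, 0, 0]' --gripper 0.02

```text
clock: 23.05
ee_pos: [503.3, 129.9, 286.8]
tcp_rot: [-102.7, 0.1, 84.1]
contact_force: [-0.7, 0.1, -0.6]
finger_gap: 44.0
```

Request:
send_rows --series '[-0.001, 0, 0.006, 0, 0, 0, -0.003, 0, 0.016, 0, 0, 0, -0.006, 0, 0.03, 0, 0, 0, -0.008, 0, 0.04, 0, 0, 0, -0.008, 0, 0.04, 0, 0, 0, -0.008, 0, 0.04, 0, 0, 0, -0.008, 0, 0.04, 0, 0, 0, 0, 0, 0.02, 0, 0, 0, 0, 0, 0, 0, 0, 0, 0, 0, 0, 0, 0, 0]'

```text
clock: 24.05
ee_pos: [480.1, 129.8, 410.7]
tcp_rot: [-102.8, 0.1, 84.2]
contact_force: [-0.4, -0.4, -0.5]
finger_gap: 43.8
```

```bash
python3 - <<'E'
from h import *
W=imaging.snapshot("wrist");p=np.load("chest.npy")
save(W,"w5.png",1.5)
for m in masks_of("ring_spanner",W)[:2]:
    c,_=cv2.findContours(m["pixels"].astype(np.uint8),cv2.RETR_EXTERNAL,cv2.CHAIN_APPROX_NONE);f=np.zeros((384,512),np.uint8);cv2.drawContours(f,c,-1,1,-1)
    print(m["pixel"],m["confidence"],f.sum())
print(w2px(place([[-290.5,-78,130],[-208,-78,132]],*p[:3]),W).round(1))
E
```

```text
[257.5, 152.4] 0.65 7043
[342.2, 137.6] 0.3 72429
[[255.4  83.3]
 [255.2 181.3]]
```

View pics/w5.png

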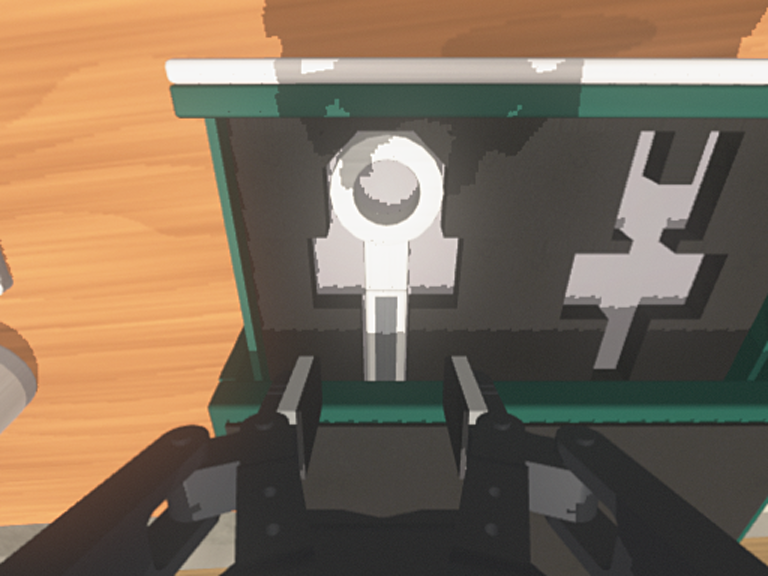

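Request:
send_rows --series '[-0.025, 0.02, 0, 0.004, 0.047, 0, -0.036, 0.032, 0, 0.005, 0.047, 0, -0.036, 0.032, 0, 0.005, 0.047, 0, -0.036, 0.032, 0, 0.005, 0.047, 0, -0.036, 0.032, 0, 0.005, 0.047, 0, -0.03, 0.03, 0, 0.005, 0.047, 0, 0, 0, -0.03, 0, 0, 0, 0, 0, -0.05, 0, 0, 0, 0, 0, -0.05, 0, 0, 0, 0, 0, -0.04, 0, 0, 0]' --gripper -1

```text
clock: 25.15
ee_pos: [376.6, 221.7, 316.3]
tcp_rot: [-89.0, 0.4, 84.1]
contact_force: [0.1, 1.0, -0.6]
finger_gap: 0.1
```

Request:
send_rows --series '[0, 0, -0.012, 0, 0, 0, 0, 0, -0.011, 0, 0, 0, 0, 0, 0, 0, 0, 0, 0.015, -0.0015, 0, 0, 0, 0, 0.02, -0.002, 0, 0, 0, 0, 0.02, -0.002, 0, 0, 0, 0, 0.02, -0.002, 0, 0, 0, 0, 0.02, -0.002, 0, 0, 0, 0, 0.02, -0.002, 0, 0, 0, 0, 0.02, -0.002, 0, 0, 0, 0]'

```text
clock: 26.15
ee_pos: [448.9, 214.3, 303.7]
tcp_rot: [-88.6, 0.5, 84.1]
contact_force: [-4.8, 2.2, 3.1]
finger_gap: 0.0
```

Request:
send_rows --series '[0.02, -0.002, 0, 0, 0, 0, 0.02, -0.002, 0, 0, 0, 0, 0.02, -0.002, 0, 0, 0, 0, 0.02, -0.002, 0, 0, 0, 0, 0.02, -0.002, 0, 0, 0, 0, 0.02, -0.002, 0, 0, 0, 0, 0.02, -0.002, 0, 0, 0, 0, 0.02, -0.002, 0, 0, 0, 0, 0.016, -0.0016, 0, 0, 0, 0, 0.01, -0.001, 0, 0, 0, 0]'

```text
clock: 27.15
ee_pos: [548.9, 204.0, 303.7]
tcp_rot: [-87.9, 0.4, 84.0]
contact_force: [-4.7, 1.7, 4.3]
finger_gap: -0.2
```

Last ~14 mm gently, until resistance.

Request:
send_rows --series '[0.008, -0.0008, 0, 0, 0, 0, 0.008, -0.0008, 0, 0, 0, 0, 0.008, -0.0008, 0, 0, 0, 0, 0.008, -0.0008, 0, 0, 0, 0, 0.008, -0.0008, 0, 0, 0, 0, 0.008, -0.0008, 0, 0, 0, 0, 0.008, -0.0008, 0, 0, 0, 0, 0.008, -0.0008, 0, 0, 0, 0, 0.008, -0.0008, 0, 0, 0, 0, 0.008, -0.0008, 0, 0, 0, 0]'

```text
clock: 28.15
ee_pos: [580.3, 202.1, 303.5]
tcp_rot: [-84.9, 0.9, 84.1]
contact_force: [-30.1, 3.1, 18.6]
finger_gap: 0.3
```

Request:
send_rows --series '[-0.02, 0.002, 0, 0, 0, 0, -0.04, 0.004, 0, 0, 0, 0, -0.06, 0.006, 0, 0, 0, 0, -0.06, 0.006, 0, 0, 0, 0, -0.06, 0.006, 0.02, 0, 0, 0, -0.06, 0, 0.06, 0, 0, 0, 0, 0.02, 0.06, 0, 0, 0, 0, 0.04, 0.04, 0, 0, 0, 0, 0.04, 0, 0, 0, 0, 0, 0, 0, 0, 0, 0]'

```text
clock: 29.15
ee_pos: [426.3, 264.0, 397.2]
tcp_rot: [-85.7, 0.8, 84.0]
contact_force: [-0.0, -0.3, 0.2]
finger_gap: -0.4
```

```bash
python3 - <<'E'
from h import *
st=manip.read_state();print(st["clock"],st["contact_force"].round(1))
A=imaging.snapshot("top");B=imaging.snapshot("scene");p=np.load("chest.npy");p[3]=0
a=masks_of("chest",A)[0]["pixels"];b=masks_of("chest",B)[0]["pixels"]
for v in([(A,a)],[(B,b)]):
    q,f=fit(lambda d:chest(*p[:3],d),v,[4.],[6]);print("drawer",q,f)
drawbox(A,p,"e1.png",(60,40,300,240),2.2);drawbox(B,p,"e2.png",(240,110,430,300),2.3)
x,y=cv2.imread("pics/e1.png"),cv2.imread("pics/e2.png");h=min(len(x),len(y));o=np.hstack([x[:h],y[:h]]);cv2.imwrite("pics/e.png",cv2.resize(o,(800,int(h*800/o.shape[1]))))
E
```

```text
29.15 [-0.  -0.3  0.2]
drawer [14.875] 0.025771983468297455
drawer [-8.] 0.02315555277571768
```

View pics/e.png

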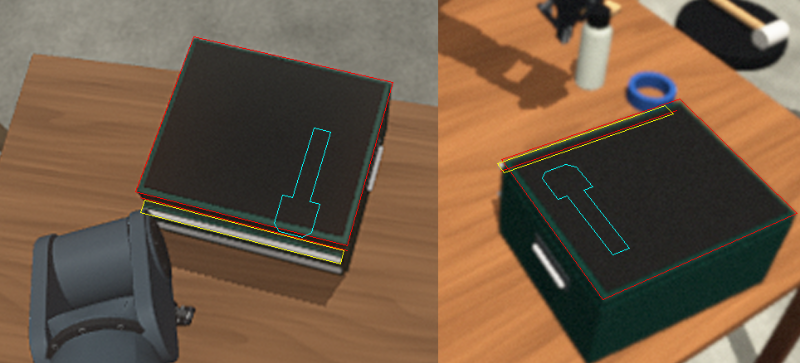

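```bash
python3 - <<'E'
from h import *
A=imaging.snapshot("top");p=np.load("chest.npy");g=cv2.cvtColor(A["frame"],cv2.COLOR_RGB2GRAY).astype(np.float32)
xs=np.arange(-190,-146,2.)
acc=0
for y in range(-160,-40,10):
    u=w2px(place([[x,y,152] for x in xs],*p[:3]),A).astype(np.float32);acc=acc+cv2.remap(g,u[:,:1],u[:,1:],cv2.INTER_LINEAR)[:,0]
print([(int(x),int(v/12)) for x,v in zip(xs,acc)])
for t_ in("open_spanner","spray_can","filler_tin","tape_roll"): print(t_,[(np.round(m["pixel"]).tolist(),round(m["confidence"],2)) for m in boxes_of(t_,A)][:2])
E
```

```text
[(-190, 68), (-188, 99), (-186, 121), (-184, 126), (-182, 112), (-180, 81), (-178, 46), (-176, 37), (-174, 78), (-172, 136), (-170, 173), (-168, 187), (-166, 174), (-164, 138), (-162, 91), (-160, 61), (-158, 58), (-156, 51), (-154, 45), (-152, 43), (-150, 40), (-148, 36)]
open_spanner [([319.0, 228.0], 0.63)]
spray_can []
filler_tin [([357.0, 174.0], 0.98)]
tape_roll []
```

```bash
python3 -c "
from plant import manip
print(manip.sign_off(),manip.read_state()['clock'])"
```

```text
the job is handed in; nothing more can be done
the job is handed in; nothing more can be done
```

I put the steel ring spanner away in its own cut-out, shut the drawer and handed the job in at about 29 s of the 64 s. No verdict was reported.

**What I did:**
- **Drawer out:** I hooked the panel from inside and pulled the drawer to its stop, where the wrist read about 38 N.
- **Spanner in:** I gripped it near its balance point, nosed the handle in tail-down under the chest's top, laid it flat and let go.
- **Drawer shut:** I pushed it shut at about 0.1 m/s until it met its stop, at about 30 N.

**Last checks:**
- **Spanner:** Before closing, the wrist picture showed it centred and flat in the cut-out. At touchdown the arm put it on the pocket floor. Nothing was looked at inside after the drawer was shut.
- **Drawer:** The top camera shows the pull lip at x = -174 to -163 mm. It should be at -174 to -164 mm when shut, so I take it as fully shut.
- **Arm:** It is clear of everything and reads no contact force.
- **Open-jaw spanner and filler tin:** The networks found both where they started, within a pixel or two.

**Checks that failed or disagreed:**
- **Drawer travel from the outline fit:** It gave +15 mm in the top view and -8 mm in the scene view. That fit is too coarse for such a small gap, so I relied on the lip position and the stop force.
- **Spray can and tape roll:** The networks missed both in the last top picture. The scene picture shows them standing and apparently undisturbed, but I did not measure their positions.

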